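# Slide the locker door behind its neighbour into the end catch

## Robot

A 7-joint arm with a two-finger parallel gripper is mounted at the origin on the work surface. World frame = base frame: x ahead of the robot, y to its left, z up, the work surface at z = 0. Lengths are in m, angles in rad, forces in N, time in s.
With the tool pointing down it reaches from about 0.425 to 0.925 m from the base axis. Payload 6.8 kg.
Tool frame: the origin (TCP) lies between the finger pads; the fingertips stand r.tcp_to_tips ahead of it and the grasp point (between the pads) lies 3 mm ahead of it (r.tcp_to_tips is the distance from the TCP to the fingertips, in m); z points along the fingers, y is the line along which they close (so a half turn about z gives the same grasp; the last joint's range is limited). The gripper opens to 85 mm and grips with 20 to 120 N. Pads are 22 mm wide; open, the fingers measure 114 mm over their backs; the gripper's body (76 mm by 85 mm) begins 54 mm behind the grasp point. The pads swing forward as they close: fully open they stand 13 mm farther back than shut.
Start: joints at [1.131, 0.477, 0.022, 1.555, -0.011, 1.109, -0.083], TCP at [0.22, -0.638, 0.253] pointing down, gripper open.
Joint ranges: [-2.96, 2.96], [-0.34, 2.1], [-1.41, 1.46], [0.24, 2.44], [-1.37, 4.51], [0.17, 1.92], [-2.96, 2.96]. Speed limits (rad/s): [2.39, 2.39, 3.14, 3.14, 3.14, 3.14, 3.14].

## Interface

Orientations are given as a rotation vector (axis times angle).
In Python, from bench import r gives the robot as it stands. The module is installed in compiled form; this text tells all that it offers.
- The arm moves only by the tool step_arm, never from a script. Its argument "moves" is a list of rows, each an object of numbers: "rx", "ry", "rz": the turn, a rotation vector about the tool's x, y, z in degrees; "dx", "dy", "dz": the shift along the tool's x, y, z in mm; "gripper": the opening, from -1 (shut) to 1 (fully open). In form: [{"rx": .., "ry": .., "rz": .., "dx": .., "dy": .., "dz": .., "gripper": ..}, ...]. A call has 1 to 20 rows; each row shifts and turns the commanded pose from where the row before left it, along the tool's axes as they then stand; what a row does not reach is not made up. A row lasts 1/8 s, in which the tool goes at most 62.5 mm and 10.7 degrees, less where a joint would pass 70% of its speed; a pose out of reach is approached as far as the arm can. A call is refused whole if a number of a shift passes 62.5 or a number of a turn 10.7, either way. A call with a gripper value outside its range is refused whole. The fingers move at their own pace and stop on an object; "grip_force" is the grip in N (left out, the last holds). Time passes only in rows, so rows that do not move let the fingers close. It gives the time, the measured TCP pose, the force, the opening and the grip force at its end, in the units of the state.
- r.get_obs(): the state, without advancing time (a new reading comes with each control period).
- r.grab_frame(name): name is "scene" or "top" or "wrist"; returns the picture (384x512x3 uint8, blue, green, red); there is no depth.
- r.camera_info(name): a dict with "mtx" (3x3 intrinsics, pixels), "rvec" (rotation vector, rad) and "tvec" (3), from world to camera coordinates, as OpenCV has them. Camera axes: x right, y down, z forward; pixel columns grow to the right and rows downward; lengths in m; the calibration is good to about 2 mm. The wrist camera is an equidistant fisheye: a pixel r from the principal point sees the ray r / f radians off the axis. A picture is of the moment at which its call begins: read the wrist's pose just before it. camera_info takes no time and is no camera call; for the wrist camera it gives the pose at the moment of the call.
- r.hand_in(): hands the job in; it is judged then, once.
The state is a dict: "clock": time; "joints": joint angles; "qvel": joint speeds; "tau": joint torques, N m; "tcp_pos": TCP position; "orientation": TCP orientation; "contact_force": force on the tool from outside, world axes, zero at the start; "moment": the same for the moment, N m; "grip_width": finger opening in m; "gripper_force": force on a finger pad.
Only numpy, scipy, OpenCV 4.12 (cv2) and the standard library are available. Lean on these libraries where they do the work, as an engineer would, in place of code of your own. Each camera call takes 0.05 s, during which the arm holds its last target. There are 200 camera calls.

## Task

Open the sextant locker for the navigator across the table: press the brass thumb roll on the inner door down against its spring, slide that door behind the outer one past the half-way notch, then let the roll come up and ease the door on until its catch drops into the last notch and holds it there. Do not force the door (well under 40 N; feel for the notch), leave the outer door where it is and leave the loose instruments undisturbed.

Things in the scene. Friction and masses are not known exactly. Their poses are not given: they have to be found in the camera images.
- locker: teak instrument locker on the table, 220 x 380 mm, 130 mm high; origin at the centre of its underside, z up; doors on its +x side, away from the robot. Two upright glazed doors, 185 mm wide, 12 mm thick, tops at z 130 mm, run along y on a double track: the inner one (x = 100 mm) closes the +y half, the outer one (x = 118 mm) the -y half
- catch_rail_closed (a point): floor of the closed notch, 139 mm up, in the steel catch rail, x 70 to 88 mm and top 149 mm up, beside the inner door's top. The lever's 8 mm pin sits in its open-topped notches, 14 mm wide, 10 deep: at door travel 0, at 55 mm (half-way), and last at 128 to 168 mm: that one differs each time and is not measured; find it by feel or sight. A pin in a notch has 3 mm play, then blocks the door
- thumb_roll (a point): top of the brass thumb roll, pressing end of the latch lever on the inner door: a bar 24 mm thick, 36 mm long along the locker's x, this point 178 mm up at rest, at mid length. Rides with the door. Fully pressed it sinks 17 mm (and shifts 9 mm to +y); 10 mm lifts the pin clear of the rail. 3 N starts it, 5.5 N at the bottom
- stirrup (a point): centre of the +y face, 190 mm up, of the brass stirrup fixed on the inner door: 28 mm wide along x, 8 mm thick, top 200 mm up. It stands 13 mm to -y of the resting thumb roll's top point: a fingertip bearing on the roll can push sideways against it, also with the roll let up
- inner_door (a joint): travel of the inner door in m: 0 closed, grows as it slides towards the locker's -y behind the outer door, end stop at 0.185. It drags with about 3 N and stays where it is left
- latch (a joint): angle of the latch lever in rad: 0 up, its pin down in a notch; 0.45 roll fully pressed; about 0.24 with the pin riding on the rail between notches. A torsion spring returns it towards 0, so a released pin rides along the rail and drops into the next notch it reaches
- outer_door_top (a point): middle of the outer door's top edge, 130 mm above the table; it slides freely along y and must stay where it is
- eyepiece: loose black bakelite eyepiece, 34 mm across, 42 mm tall, standing on the locker's top near its back edge; origin under its centre
- shade1: loose round green glass shade filter in a brass frame, 42 mm across, 6 mm thick, lying on the table; origin under its centre
- shade2: the second shade filter, same as the first
- index_mirror: loose index mirror, 45 x 34 mm, 14 mm tall, lying on the table; origin under its centre
- dividers: loose chart dividers, 150 mm long, 45 mm wide, lying on the table; origin under the middle
- parallel_rule: loose black rule, 50 x 300 x 6 mm, lying on the table; origin under its centre
- mug: loose white mug, 80 mm across, 90 mm tall; origin under its centre

How it is judged:
On the way, in this order (a step that is already met when the one before it is completed fails the run):
1. the roll is pressed down, lifting the catch pin clear of the closed notch (value of joint latch above 0.24 rad and value of joint inner_door below 0.05 m), for 0.05 s.
2. the inner door has passed the half-way notch (value of joint inner_door above 0.07 m), for 0.05 s.
At the end, for the whole second after the job is handed in: the inner door stands still behind the outer one, more than 120 mm open, with the catch pin down in the last notch (latch under 0.08 rad, which it reaches only in a notch), and the outer door is within 15 mm of where it was (value of joint inner_door above 0.12 m and value of joint latch below 0.08 rad and velocity of joint inner_door between -0.01 and 0.01 m/s and distance of outer_door_top from where it was at the start of the episode below 0.015 m); the robot touches nothing.
It fails at once if the outer door is shifted more than 15 mm (distance of outer_door_top from where it was at the start of the episode above 0.015 m).
It fails at once if the locker, its doors or its latch are pushed with more than 40 N (contact force between any of the fingers, the arm and locker above 40 N).
It fails at once if a loose instrument is moved more than 20 mm (distance of any of eyepiece, shade1, shade2, index_mirror, dividers, parallel_rule, mug from where it was at the start of the episode above 0.02 m).
It also fails if it takes over 42 s, if anything falls off the work surface, if the arm or the gripper's body presses on something with over 40 N, if the wrist force passes 120 N, or if a joint passes its speed limit or range.

## Working session

There is one attempt and no reset: what is moved stays moved. The work goes in short steps, Python scripts to look and compute and a tool call to move; the robot and the scene stay as the last step left them, time stands still between calls to the robot, and variables do not carry over. Pictures are saved under pics/ and viewed, at most 10 in all, crops included, and the job is handed in when it is done.

Besides the shell and the picture viewer there is one more tool, called by a JSON object that holds its "fn" and its "kwargs". step_arm: Moves the arm, as the interface text tells. Its arguments: {"type":"object","properties":{"moves":{"type":"array","items":{"type":"object","properties":{"rx":{"type":"number"},"ry":{"type":"number"},"rz":{"type":"number"},"dx":{"type":"number"},"dy":{"type":"number"},"dz":{"type":"number"},"gripper":{"type":"number"}}}},"grip_force":{"type":"number"}},"required":["moves"]}

```bash
mkdir -p pics; python3 - <<'E'
from bench import r
import cv2,numpy as np
for n in("scene","top"):
    f=r.grab_frame(n);cv2.imwrite(f"pics/{n}0.png",cv2.resize(f,None,fx=1.5,fy=1.5,interpolation=cv2.INTER_CUBIC))
    c=r.camera_info(n);R=cv2.Rodrigues(np.array(c["rvec"]))[0];print(n,c["mtx"],(-R.T@np.ravel(c["tvec"])).round(3),R[2].round(3))
o=r.get_obs();print(o["clock"],o["tcp_pos"],o["orientation"],o["grip_width"],r.tcp_to_tips)
E
```

```text
scene [[365.67318945   0.         251.81859106]
 [  0.         365.67318945 193.30250467]
 [  0.           0.           1.        ]] [ 1.079 -0.558  0.842] [-0.469  0.558 -0.684]
top [[394.66173979   0.         254.06379643]
 [  0.         394.66173979 193.59341474]
 [  0.           0.           1.        ]] [0.422 0.047 1.223] [ 0.169 -0.01  -0.986]
0.1 [ 0.21971604 -0.63770387  0.25239491] [-3.09682433e+00 -5.18613874e-01  6.82904592e-04] 0.0854499396348504 0.022
```

View pics/scene0.png

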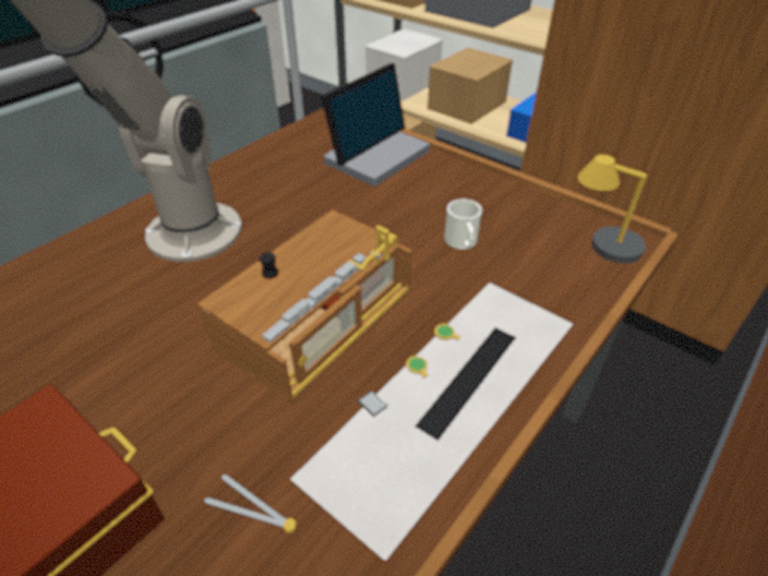

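View pics/top0.png

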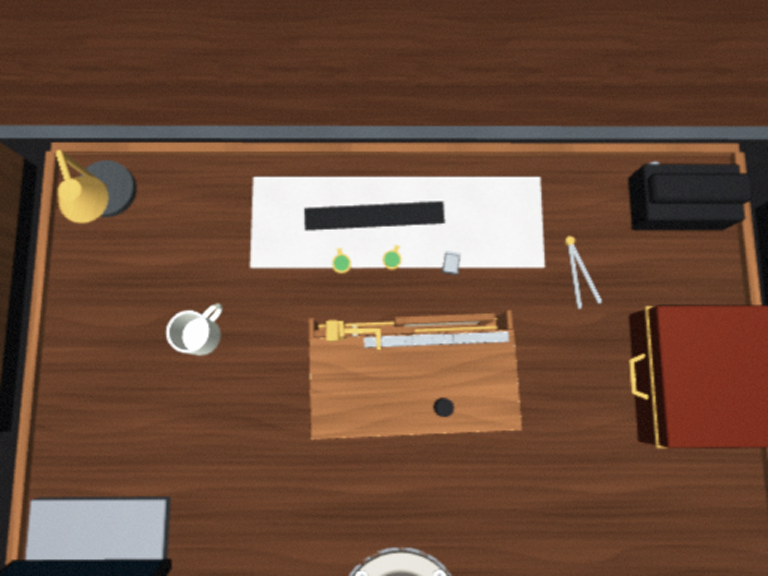

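Scene view: the locker is in the centre with its roll and stirrup at about (383,243), the eyepiece at (268,265), and the mug at (462,223). Top view: the roll and stirrup are at about (335,330), the locker's corners at about (310,335), (517,335), (520,430), (312,438), and the eyepiece at (444,407). Next I'll zoom in on the latch.

```bash
python3 - <<'E'
from bench import r
import cv2,numpy as np
a=r.grab_frame("top")[200:300,195:355]; b=r.grab_frame("scene")[130:270,125:285]
a=cv2.resize(a,None,fx=5,fy=5,interpolation=cv2.INTER_CUBIC);b=cv2.resize(b,None,fx=4.28,fy=4.28,interpolation=cv2.INTER_CUBIC)
cv2.imwrite("pics/a.png",a);cv2.imwrite("pics/b.png",b)
E
```

```text
(no output)
```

View pics/a.png

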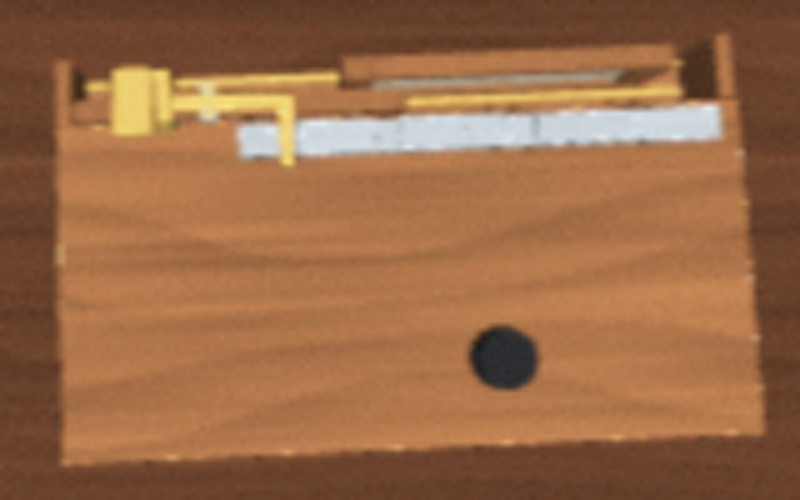

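View pics/b.png

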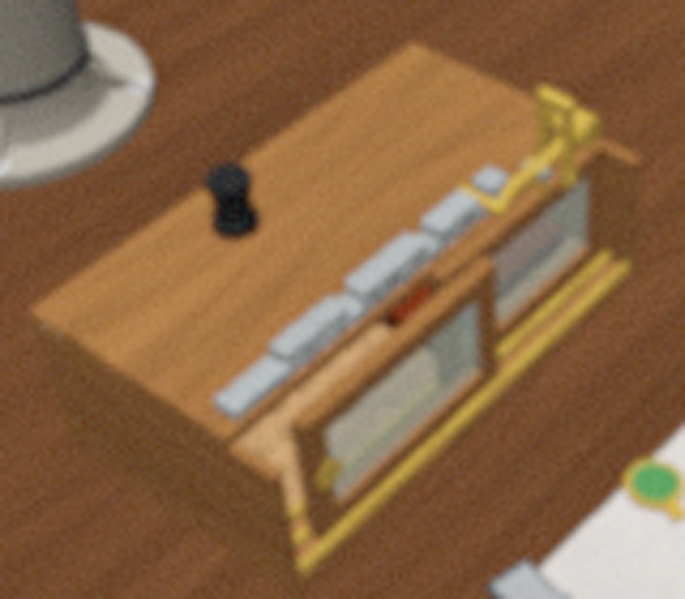

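Crop a (top): the roll's top is centred at (132,101), the stirrup at (162,98), and the lever's pin arm at (287,130). The locker's back edge runs from (63,463) to (763,433), and the rail from (240,140) to (722,122). In crop b the rail's notch gaps are at about (480,195), (430,238), (352,300) and (280,360).

```bash
cat > h.py <<'E'
from bench import r
import cv2,numpy as np
def cam(n):
    c=r.camera_info(n);R=cv2.Rodrigues(np.array(c["rvec"]))[0];return c["mtx"],R,np.ravel(c["tvec"])
def back(n,uv,z):
    K,R,t=cam(n);d=R.T@np.linalg.solve(K,[uv[0],uv[1],1]);C=-R.T@t;return C+d*(z-C[2])/d[2]
def T(u,v,z):return back("top",(195+(u+.5)/5-.5,200+(v+.5)/5-.5),z)
def S(u,v,z):return back("scene",(125+u/4.28,130+v/4.28),z)
E
python3 - <<'E'
from h import *
for n,p in dict(bl=(63,463,.13),br=(763,433,.13),roll=(132,101,.178),stir=(162,98,.2),railL=(240,140,.149),railR=(722,122,.149),eye=(505,358,.15)).items():print(n,T(*p).round(4))
a,b=T(63,463,.13),T(763,433,.13);print("yaw",np.degrees(np.arctan2(*(a-b)[[1,0]]))-90,np.linalg.norm(a-b))
u=(a-b)/np.linalg.norm(a-b); 
for p in [(480,195),(430,238),(352,300),(280,360)]:
    q=S(*p,.149);print("gap",q.round(4),(q-a)@u)
for p in [(287,130),(402,132),(535,128)]:
    q=T(*p,.149);print("tgap",q.round(4),(q-a)@u)
print("roll scene",S(552,110,.178))
E
```

```text
bl [0.3395 0.1634 0.13  ]
br [ 0.3537 -0.2148  0.13  ]
roll [0.5299 0.1248 0.178 ]
stir [0.5291 0.1077 0.2   ]
railL [0.5115 0.0681 0.149 ]
railR [ 0.5206 -0.195   0.149 ]
eye [ 0.3946 -0.0736  0.15  ]
yaw 2.1473513152000976 0.37849820573465676
gap [0.5216 0.0383 0.149 ] -0.1318629671392518
gap [ 0.5252 -0.0157  0.149 ] -0.18596611536875338
gap [ 0.5271 -0.0905  0.149 ] -0.2608160868984466
gap [ 0.5305 -0.1559  0.149 ] -0.3263100503834626
tgap [0.5168 0.0425 0.149 ] -0.12749766179699062
tgap [ 0.5156 -0.0201  0.149 ] -0.19003626246370708
tgap [ 0.5176 -0.0927  0.149 ] -0.2626344284452473
roll scene [0.52298149 0.11369264 0.178     ]
```

{"fn": "step_arm", "kwargs": {"moves": [{"rz": 8.5, "dz": -10, "gripper": -1}, {"rz": 8.4, "dz": -10, "gripper": -1}, {"dx": 45, "gripper": -1}, {"dx": 45, "gripper": -1}, {"dx": 45, "gripper": -1}, {"dx": 45, "gripper": -1}, {"dx": 13, "dy": -50, "gripper": -1}, {"dx": 13, "dy": -50, "gripper": -1}, {"dx": 13, "dy": -50, "gripper": -1}, {"dx": 13, "dy": -50, "gripper": -1}, {"dx": 13, "dy": -50, "gripper": -1}, {"dx": 13, "dy": -50, "gripper": -1}, {"dx": 13, "dy": -50, "gripper": -1}, {"dx": 13, "dy": -50, "gripper": -1}, {"dx": 13, "dy": -50, "gripper": -1}, {"dx": 13, "dy": -50, "gripper": -1}, {"dx": 13, "dy": -50, "gripper": -1}, {"dx": 13, "dy": -50, "gripper": -1}], "grip_force": 60}}

```text
invalid input at $.moves[0]: expected keys rx, ry, rz, dx, dy, dz, gripper
```

All keys are required in every row.

{"fn": "step_arm", "kwargs": {"moves": [{"rx": 0, "ry": 0, "rz": 8.5, "dx": 0, "dy": 0, "dz": -10, "gripper": -1}, {"rx": 0, "ry": 0, "rz": 8.4, "dx": 0, "dy": 0, "dz": -10, "gripper": -1}, {"rx": 0, "ry": 0, "rz": 0, "dx": 45, "dy": 0, "dz": 0, "gripper": -1}, {"rx": 0, "ry": 0, "rz": 0, "dx": 45, "dy": 0, "dz": 0, "gripper": -1}, {"rx": 0, "ry": 0, "rz": 0, "dx": 45, "dy": 0, "dz": 0, "gripper": -1}, {"rx": 0, "ry": 0, "rz": 0, "dx": 45, "dy": 0, "dz": 0, "gripper": -1}, {"rx": 0, "ry": 0, "rz": 0, "dx": 13, "dy": -50, "dz": 0, "gripper": -1}, {"rx": 0, "ry": 0, "rz": 0, "dx": 13, "dy": -50, "dz": 0, "gripper": -1}, {"rx": 0, "ry": 0, "rz": 0, "dx": 13, "dy": -50, "dz": 0, "gripper": -1}, {"rx": 0, "ry": 0, "rz": 0, "dx": 13, "dy": -50, "dz": 0, "gripper": -1}, {"rx": 0, "ry": 0, "rz": 0, "dx": 13, "dy": -50, "dz": 0, "gripper": -1}, {"rx": 0, "ry": 0, "rz": 0, "dx": 13, "dy": -50, "dz": 0, "gripper": -1}, {"rx": 0, "ry": 0, "rz": 0, "dx": 13, "dy": -50, "dz": 0, "gripper": -1}, {"rx": 0, "ry": 0, "rz": 0, "dx": 13, "dy": -50, "dz": 0, "gripper": -1}, {"rx": 0, "ry": 0, "rz": 0, "dx": 13, "dy": -50, "dz": 0, "gripper": -1}, {"rx": 0, "ry": 0, "rz": 0, "dx": 13, "dy": -50, "dz": 0, "gripper": -1}, {"rx": 0, "ry": 0, "rz": 0, "dx": 13, "dy": -50, "dz": 0, "gripper": -1}, {"rx": 0, "ry": 0, "rz": 0, "dx": 13, "dy": -50, "dz": 0, "gripper": -1}], "grip_force": 60}}

```text
clock: 2.45
tcp_pos: [0.5337, -0.0247, 0.2734]
orientation: [3.141, 0.058, 0.0]
contact_force: [0.1, 0.5, 0.2]
grip_width: 0.0002
gripper_force: 0.0
```

{"fn": "step_arm", "kwargs": {"moves": [{"rx": 0, "ry": 0, "rz": 0, "dx": 2, "dy": -52, "dz": 0, "gripper": -1}, {"rx": 0, "ry": 0, "rz": 0, "dx": 0, "dy": -52, "dz": 0, "gripper": -1}, {"rx": 0, "ry": 0, "rz": 0, "dx": 0, "dy": -51, "dz": 10, "gripper": -1}, {"rx": 0, "ry": 0, "rz": 0, "dx": 0, "dy": 0, "dz": 15, "gripper": -1}, {"rx": 0, "ry": 0, "rz": 0, "dx": 0, "dy": 0, "dz": 0, "gripper": -1}]}}

```text
clock: 3.08
tcp_pos: [0.529, 0.1279, 0.2469]
orientation: [3.14, 0.058, -0.004]
contact_force: [0.5, 0.1, -0.4]
grip_width: 0.0003
gripper_force: 0.0
```

```bash
python3 - <<'E'
from bench import r
import cv2,numpy as np
o=r.get_obs();print(o["clock"],o["tcp_pos"],o["contact_force"])
w=r.grab_frame("wrist"); b=r.grab_frame("scene")[110:230,185:305]
cv2.imwrite("pics/c.png",np.hstack([cv2.resize(w,(400,300)),cv2.resize(b,(400,300+100))[:300]]))
E
```

```text
3.075 [0.52901539 0.12789239 0.24692611] [ 0.50981685  0.1491742  -0.40154723]
```

View pics/c.png

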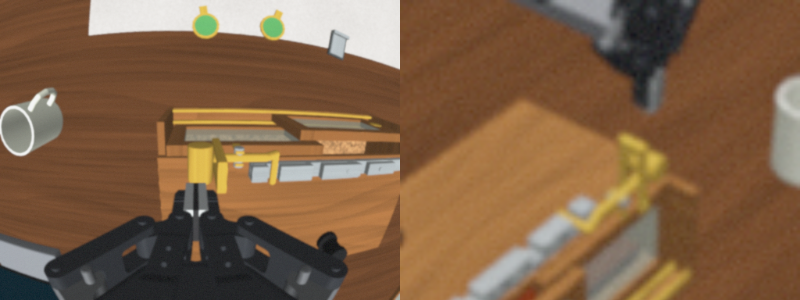

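The wrist view shows the shut fingertips (197,195) lined up with the roll (200,165) and clear of the stirrup (222,165). I'll descend.

{"fn": "step_arm", "kwargs": {"moves": [{"rx": 0, "ry": 0, "rz": 0, "dx": 0, "dy": 0, "dz": 15, "gripper": -1}, {"rx": 0, "ry": 0, "rz": 0, "dx": 0, "dy": 0, "dz": 15, "gripper": -1}, {"rx": 0, "ry": 0, "rz": 0, "dx": 0, "dy": 0, "dz": 10, "gripper": -1}, {"rx": 0, "ry": 0, "rz": 0, "dx": 0, "dy": 0, "dz": 5, "gripper": -1}, {"rx": 0, "ry": 0, "rz": 0, "dx": 0, "dy": 0, "dz": 5, "gripper": -1}, {"rx": 0, "ry": 0, "rz": 0, "dx": 0, "dy": 0, "dz": 0, "gripper": -1}]}}

```text
clock: 3.92
tcp_pos: [0.5299, 0.1292, 0.1985]
orientation: [-3.141, -0.059, -0.0]
contact_force: [-1.3, 0.8, 2.6]
grip_width: -0.0001
gripper_force: 1.6
```

Contact is near the expected height, with about 2.6 N up. I'll press about 13 mm more.

{"fn": "step_arm", "kwargs": {"moves": [{"rx": 0, "ry": 0, "rz": 0, "dx": 0, "dy": 0, "dz": 3, "gripper": -1}, {"rx": 0, "ry": 0, "rz": 0, "dx": 0, "dy": 0, "dz": 3, "gripper": -1}, {"rx": 0, "ry": 0, "rz": 0, "dx": 0, "dy": 0, "dz": 3, "gripper": -1}, {"rx": 0, "ry": 0, "rz": 0, "dx": 0, "dy": 0, "dz": 3, "gripper": -1}, {"rx": 0, "ry": 0, "rz": 0, "dx": 0, "dy": 0, "dz": 1, "gripper": -1}, {"rx": 0, "ry": 0, "rz": 0, "dx": 0, "dy": 0, "dz": 0, "gripper": -1}, {"rx": 0, "ry": 0, "rz": 0, "dx": 0, "dy": 0, "dz": 0, "gripper": -1}]}}

```text
clock: 4.8
tcp_pos: [0.53, 0.1287, 0.1854]
orientation: [-3.141, -0.058, -0.0]
contact_force: [-1.6, 2.9, 4.1]
grip_width: -0.0004
gripper_force: 2.4
```

```bash
python3 - <<'E'
from bench import r
import cv2,numpy as np
o=r.get_obs();print(o["clock"],o["tcp_pos"],o["contact_force"])
w=r.grab_frame("wrist")[120:280,180:340]; b=r.grab_frame("scene")[120:220,195:295]
cv2.imwrite("pics/d.png",np.hstack([cv2.resize(w,(400,400),interpolation=2),cv2.resize(b,(400,400),interpolation=2)]))
E
```

```text
4.8 [0.53000809 0.12874274 0.18539434] [-1.59370076  2.92426164  4.08830199]
```

View pics/d.png

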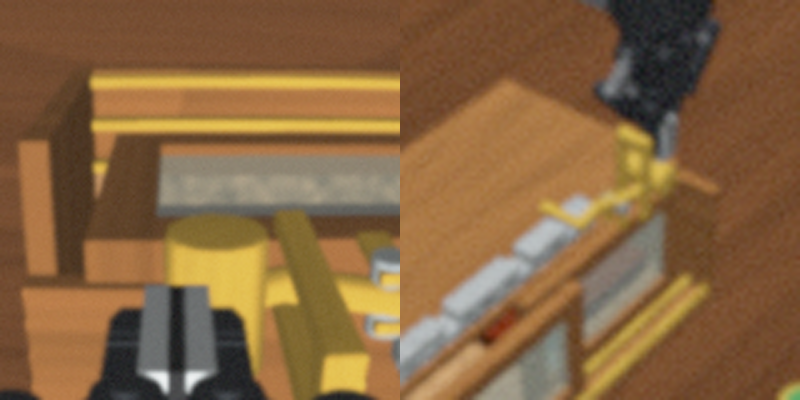

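The roll is held down about 15 mm, and the fingertip stands clear of the stirrup by several mm. Now I'll slide toward the stirrup.

{"fn": "step_arm", "kwargs": {"moves": [{"rx": 0, "ry": 0, "rz": 0, "dx": 0, "dy": 3, "dz": 0, "gripper": -1}, {"rx": 0, "ry": 0, "rz": 0, "dx": 0, "dy": 3, "dz": 0, "gripper": -1}, {"rx": 0, "ry": 0, "rz": 0, "dx": 0, "dy": 3, "dz": 0, "gripper": -1}, {"rx": 0, "ry": 0, "rz": 0, "dx": 0, "dy": 3, "dz": 0, "gripper": -1}, {"rx": 0, "ry": 0, "rz": 0, "dx": 0, "dy": 3, "dz": 0, "gripper": -1}]}}

```text
clock: 5.52
tcp_pos: [0.5305, 0.1135, 0.1854]
orientation: [-3.141, -0.058, -0.0]
contact_force: [-0.6, 3.3, 4.8]
grip_width: -0.0001
gripper_force: 2.5
```

{"fn": "step_arm", "kwargs": {"moves": [{"rx": 0, "ry": 0, "rz": 0, "dx": 0, "dy": 4, "dz": 0, "gripper": -1}, {"rx": 0, "ry": 0, "rz": 0, "dx": 0, "dy": 4, "dz": 0, "gripper": -1}, {"rx": 0, "ry": 0, "rz": 0, "dx": 0, "dy": 4, "dz": 0, "gripper": -1}, {"rx": 0, "ry": 0, "rz": 0, "dx": 0, "dy": 4, "dz": 0, "gripper": -1}, {"rx": 0, "ry": 0, "rz": 0, "dx": 0, "dy": 4, "dz": 0, "gripper": -1}]}}

```text
clock: 6.15
tcp_pos: [0.5313, 0.0935, 0.1854]
orientation: [-3.141, -0.058, -0.0]
contact_force: [-0.3, 2.1, 4.7]
grip_width: 0.0
gripper_force: 2.5
```

```bash
python3 - <<'E'
from bench import r
import cv2,numpy as np
o=r.get_obs();print(o["clock"],o["tcp_pos"],o["contact_force"])
w=r.grab_frame("wrist")[120:280,180:340]; b=r.grab_frame("scene")[120:220,195:295]
cv2.imwrite("pics/e.png",np.hstack([cv2.resize(w,(400,400),interpolation=2),cv2.resize(b,(400,400),interpolation=2)]))
E
```

```text
6.15 [0.53129434 0.0934836  0.18536253] [-0.28948673  2.06149892  4.68283272]
```

View pics/e.png

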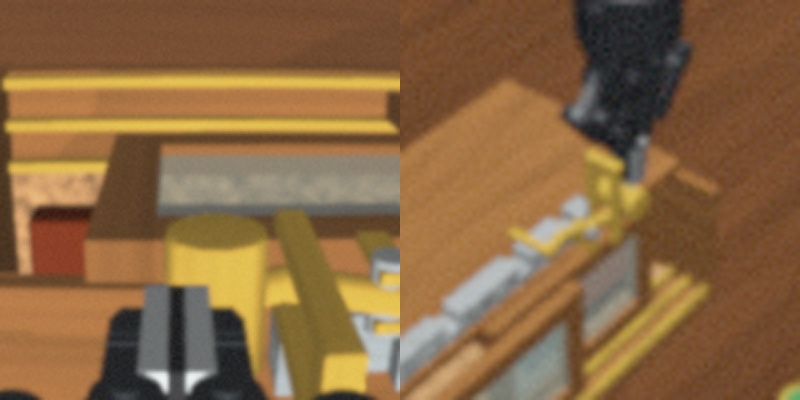

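The door is riding along by friction on the roll, now about 35 mm open. The roll hasn't moved relative to the finger in the wrist view. I'll go on to about 92 mm.

{"fn": "step_arm", "kwargs": {"moves": [{"rx": 0, "ry": 0, "rz": 0, "dx": 0, "dy": 5, "dz": 0, "gripper": -1}, {"rx": 0, "ry": 0, "rz": 0, "dx": 0, "dy": 5, "dz": 0, "gripper": -1}, {"rx": 0, "ry": 0, "rz": 0, "dx": 0, "dy": 5, "dz": 0, "gripper": -1}, {"rx": 0, "ry": 0, "rz": 0, "dx": 0, "dy": 5, "dz": 0, "gripper": -1}, {"rx": 0, "ry": 0, "rz": 0, "dx": 0, "dy": 5, "dz": 0, "gripper": -1}, {"rx": 0, "ry": 0, "rz": 0, "dx": 0, "dy": 5, "dz": 0, "gripper": -1}, {"rx": 0, "ry": 0, "rz": 0, "dx": 0, "dy": 5, "dz": 0, "gripper": -1}, {"rx": 0, "ry": 0, "rz": 0, "dx": 0, "dy": 5, "dz": 0, "gripper": -1}, {"rx": 0, "ry": 0, "rz": 0, "dx": 0, "dy": 5, "dz": 0, "gripper": -1}, {"rx": 0, "ry": 0, "rz": 0, "dx": 0, "dy": 5, "dz": 0, "gripper": -1}, {"rx": 0, "ry": 0, "rz": 0, "dx": 0, "dy": 5, "dz": 0, "gripper": -1}, {"rx": 0, "ry": 0, "rz": 0, "dx": 0, "dy": 2, "dz": 0, "gripper": -1}, {"rx": 0, "ry": 0, "rz": 0, "dx": 0, "dy": 0, "dz": 0, "gripper": -1}]}}

```text
clock: 7.88
tcp_pos: [0.5334, 0.0362, 0.1853]
orientation: [3.14, 0.057, 0.0]
contact_force: [1.6, 0.5, 3.2]
grip_width: 0.0002
gripper_force: 2.0
```

```bash
python3 - <<'E'
from bench import r
import cv2,numpy as np
o=r.get_obs();print(o["clock"],o["tcp_pos"],o["contact_force"])
w=r.grab_frame("wrist")[120:280,180:340]; b=r.grab_frame("scene")[130:250,155:275]
cv2.imwrite("pics/f.png",np.hstack([cv2.resize(w,(400,400),interpolation=2),cv2.resize(b,(400,400),interpolation=2)]))
E
```

```text
7.875 [0.53337526 0.03620622 0.18529086] [1.59372069 0.47892144 3.24463088]
```

View pics/f.png

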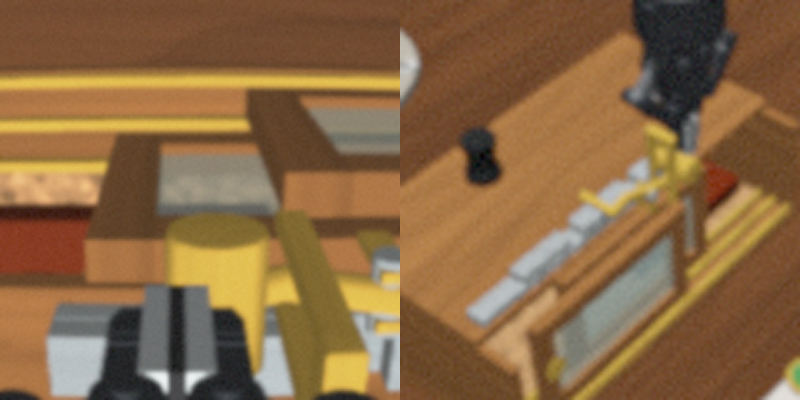

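The door is about 92 mm open, past the half-way notch, and the outer door hasn't moved. I'll let the roll up to clear of the finger and push on against the stirrup.

{"fn": "step_arm", "kwargs": {"moves": [{"rx": 0, "ry": 0, "rz": 0, "dx": 0, "dy": 0, "dz": -4, "gripper": -1}, {"rx": 0, "ry": 0, "rz": 0, "dx": 0, "dy": 0, "dz": -4, "gripper": -1}, {"rx": 0, "ry": 0, "rz": 0, "dx": 0, "dy": 0, "dz": -4, "gripper": -1}, {"rx": 0, "ry": 0, "rz": 0, "dx": 0, "dy": 0, "dz": -4, "gripper": -1}, {"rx": 0, "ry": 0, "rz": 0, "dx": 0, "dy": 0, "dz": -4, "gripper": -1}, {"rx": 0, "ry": 0, "rz": 0, "dx": 0, "dy": 3, "dz": 0, "gripper": -1}, {"rx": 0, "ry": 0, "rz": 0, "dx": 0, "dy": 3, "dz": 0, "gripper": -1}, {"rx": 0, "ry": 0, "rz": 0, "dx": 0, "dy": 3, "dz": 0, "gripper": -1}, {"rx": 0, "ry": 0, "rz": 0, "dx": 0, "dy": 3, "dz": 0, "gripper": -1}, {"rx": 0, "ry": 0, "rz": 0, "dx": 0, "dy": 3, "dz": 0, "gripper": -1}]}}

```text
clock: 9.22
tcp_pos: [0.5337, 0.0231, 0.2052]
orientation: [-3.139, -0.059, 0.0]
contact_force: [-0.9, 6.0, -1.4]
grip_width: -0.0
gripper_force: 2.6
```

{"fn": "step_arm", "kwargs": {"moves": [{"rx": 0, "ry": 0, "rz": 0, "dx": 0, "dy": 2, "dz": 0, "gripper": -1}, {"rx": 0, "ry": 0, "rz": 0, "dx": 0, "dy": 2, "dz": 0, "gripper": -1}, {"rx": 0, "ry": 0, "rz": 0, "dx": 0, "dy": 2, "dz": 0, "gripper": -1}, {"rx": 0, "ry": 0, "rz": 0, "dx": 0, "dy": 2, "dz": 0, "gripper": -1}, {"rx": 0, "ry": 0, "rz": 0, "dx": 0, "dy": 2, "dz": 0, "gripper": -1}, {"rx": 0, "ry": 0, "rz": 0, "dx": 0, "dy": 2, "dz": 0, "gripper": -1}, {"rx": 0, "ry": 0, "rz": 0, "dx": 0, "dy": 2, "dz": 0, "gripper": -1}, {"rx": 0, "ry": 0, "rz": 0, "dx": 0, "dy": 2, "dz": 0, "gripper": -1}, {"rx": 0, "ry": 0, "rz": 0, "dx": 0, "dy": 2, "dz": 0, "gripper": -1}, {"rx": 0, "ry": 0, "rz": 0, "dx": 0, "dy": 2, "dz": 0, "gripper": -1}]}}

```text
clock: 10.48
tcp_pos: [0.5345, 0.0023, 0.2052]
orientation: [-3.14, -0.059, 0.0]
contact_force: [0.2, 5.0, -1.2]
grip_width: 0.0001
gripper_force: 2.4
```

```bash
python3 - <<'E'
from bench import r
import cv2,numpy as np
o=r.get_obs();print(o["clock"],o["tcp_pos"],o["contact_force"])
w=r.grab_frame("wrist")[120:280,180:340]; b=r.grab_frame("scene")[130:250,155:275]
cv2.imwrite("pics/g.png",np.hstack([cv2.resize(w,(400,400),interpolation=2),cv2.resize(b,(400,400),interpolation=2)]))
E
```

```text
10.475 [0.53451961 0.00234111 0.20521847] [ 0.16688922  4.99202259 -1.229672  ]
```

View pics/g.png

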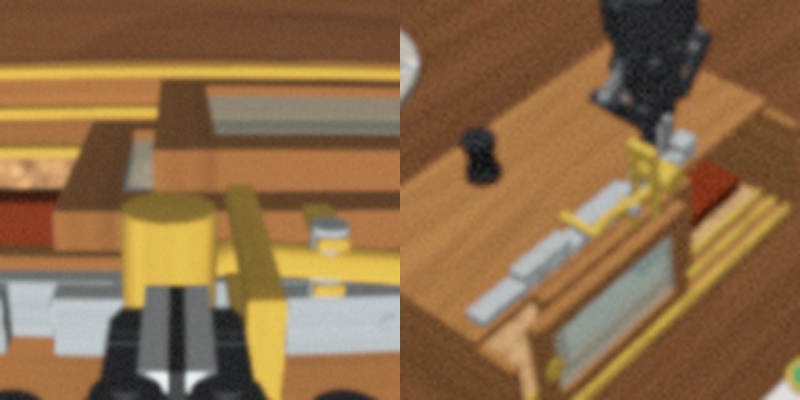

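The finger now pushes the stirrup with the roll up and the pin riding on the rail. From here I'll go in small steps.

{"fn": "step_arm", "kwargs": {"moves": [{"rx": 0, "ry": 0, "rz": 0, "dx": 0, "dy": 1.5, "dz": 0, "gripper": -1}, {"rx": 0, "ry": 0, "rz": 0, "dx": 0, "dy": 1.5, "dz": 0, "gripper": -1}, {"rx": 0, "ry": 0, "rz": 0, "dx": 0, "dy": 1.5, "dz": 0, "gripper": -1}, {"rx": 0, "ry": 0, "rz": 0, "dx": 0, "dy": 1.5, "dz": 0, "gripper": -1}]}}

```text
clock: 11.08
tcp_pos: [0.5347, -0.0044, 0.2053]
orientation: [3.141, 0.057, -0.0]
contact_force: [0.5, 2.9, -1.2]
grip_width: -0.0
gripper_force: 1.3
```

{"fn": "step_arm", "kwargs": {"moves": [{"rx": 0, "ry": 0, "rz": 0, "dx": 0, "dy": 1.5, "dz": 0, "gripper": -1}, {"rx": 0, "ry": 0, "rz": 0, "dx": 0, "dy": 1.5, "dz": 0, "gripper": -1}]}}

```text
clock: 11.32
tcp_pos: [0.5349, -0.0072, 0.2053]
orientation: [-3.141, -0.058, 0.0]
contact_force: [0.1, 2.2, -0.0]
grip_width: 0.0001
gripper_force: 1.3
```

{"fn": "step_arm", "kwargs": {"moves": [{"rx": 0, "ry": 0, "rz": 0, "dx": 0, "dy": 1, "dz": 0, "gripper": -1}, {"rx": 0, "ry": 0, "rz": 0, "dx": 0, "dy": 1, "dz": 0, "gripper": -1}]}}

```text
clock: 11.58
tcp_pos: [0.5349, -0.0088, 0.2053]
orientation: [-3.141, -0.058, 0.0]
contact_force: [-0.3, 4.9, -0.4]
grip_width: -0.0002
gripper_force: 2.5
```

{"fn": "step_arm", "kwargs": {"moves": [{"rx": 0, "ry": 0, "rz": 0, "dx": 0, "dy": 1, "dz": 0, "gripper": -1}, {"rx": 0, "ry": 0, "rz": 0, "dx": 0, "dy": 0, "dz": 0, "gripper": -1}]}}

```text
clock: 11.82
tcp_pos: [0.5349, -0.0089, 0.2053]
orientation: [-3.14, -0.059, 0.0]
contact_force: [-0.4, 5.3, 0.3]
grip_width: -0.0
gripper_force: 2.9
```

```bash
python3 - <<'E'
from bench import r
import cv2,numpy as np
o=r.get_obs();print(o["clock"],o["tcp_pos"],o["contact_force"])
w=r.grab_frame("wrist")[120:280,180:340]; b=r.grab_frame("scene")[130:250,155:275]
cv2.imwrite("pics/h.png",np.hstack([cv2.resize(w,(400,400),interpolation=2),cv2.resize(b,(400,400),interpolation=2)]))
E
```

```text
11.825 [ 0.53492032 -0.00887219  0.20534302] [-0.42466664  5.30133082  0.26385458]
```

{"fn": "step_arm", "kwargs": {"moves": [{"rx": 0, "ry": 0, "rz": 0, "dx": 0, "dy": 1, "dz": 0, "gripper": -1}, {"rx": 0, "ry": 0, "rz": 0, "dx": 0, "dy": 0, "dz": 0, "gripper": -1}]}}

```text
clock: 12.18
tcp_pos: [0.5349, -0.009, 0.2054]
orientation: [-3.139, -0.061, 0.0]
contact_force: [-2.2, 7.7, -1.1]
grip_width: 0.0002
gripper_force: 3.9
```

{"fn": "step_arm", "kwargs": {"moves": [{"rx": 0, "ry": 0, "rz": 0, "dx": 0, "dy": 1, "dz": 0, "gripper": -1}, {"rx": 0, "ry": 0, "rz": 0, "dx": 0, "dy": 0, "dz": 0, "gripper": -1}]}}

```text
clock: 12.42
tcp_pos: [0.5349, -0.0091, 0.2053]
orientation: [-3.138, -0.062, 0.0]
contact_force: [-1.0, 10.1, -0.1]
grip_width: -0.0003
gripper_force: 5.0
```

It's blocked: the force rises 2.5 N/mm with no travel, so the pin is in the last notch. I'll back off, rise clear and check.

{"fn": "step_arm", "kwargs": {"moves": [{"rx": 0, "ry": 0, "rz": 0, "dx": 0, "dy": -3, "dz": 0, "gripper": -1}, {"rx": 0, "ry": 0, "rz": 0, "dx": 0, "dy": -3, "dz": 0, "gripper": -1}, {"rx": 0, "ry": 0, "rz": 0, "dx": 0, "dy": -2, "dz": -8, "gripper": -1}, {"rx": 0, "ry": 0, "rz": 0, "dx": 0, "dy": 0, "dz": -25, "gripper": -1}, {"rx": 0, "ry": 0, "rz": 0, "dx": 0, "dy": -20, "dz": -40, "gripper": -1}, {"rx": 0, "ry": 0, "rz": 0, "dx": 0, "dy": -50, "dz": -30, "gripper": -1}, {"rx": 0, "ry": 0, "rz": 0, "dx": 0, "dy": -50, "dz": 0, "gripper": -1}, {"rx": 0, "ry": 0, "rz": 0, "dx": 0, "dy": 0, "dz": 0, "gripper": -1}]}}

```text
clock: 13.42
tcp_pos: [0.5299, 0.1203, 0.3096]
orientation: [-3.139, -0.069, -0.003]
contact_force: [-0.3, -0.1, -0.6]
grip_width: -0.0001
gripper_force: 0.0
```

```bash
python3 - <<'E'
from bench import r
import cv2,numpy as np
o=r.get_obs();print(o["clock"],o["tcp_pos"],o["contact_force"])
b=r.grab_frame("scene")[150:260,145:265];a=r.grab_frame("top")[195:250,200:320]
cv2.imwrite("pics/i.png",np.vstack([cv2.resize(a,(720,240),interpolation=2),cv2.resize(b,(720,660),interpolation=2)[:360]]))
E
```

```text
13.425 [0.52991273 0.1203242  0.30961363] [-0.31767717 -0.07917102 -0.57304286]
```

View pics/i.png

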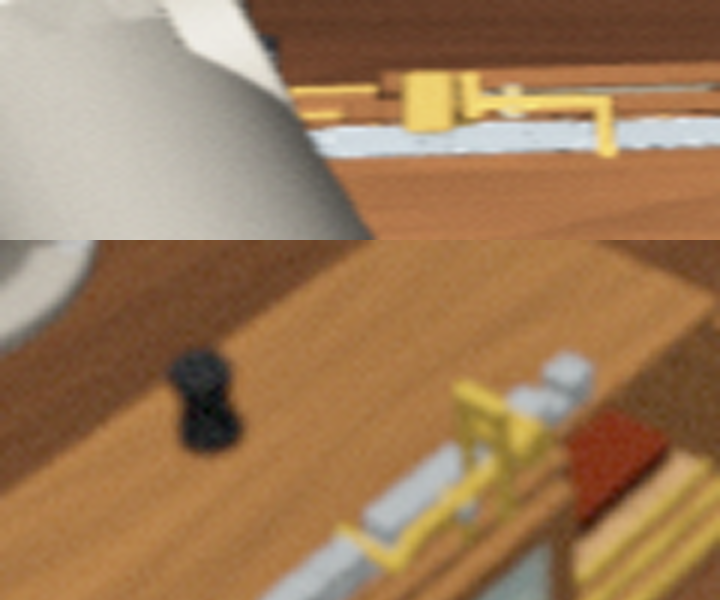

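The lever's pin arm sits in the rail gap at about (375,545), the roll is up against the stirrup as at rest, and the shift in the top view puts the door about 132 mm open. I'll hand in.

```bash
python3 -c "
from bench import r
print(r.hand_in())"
```

```text
the job is handed in; nothing more can be done
None
```

I handed the job in at 13.4 s: the inner door is about 130 mm open with its catch felt and seen in the last notch, the highest force I read was about 10 N, and the outer door and instruments looked undisturbed; the judge gave no verdict.

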